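# Shut the punty door, then crack the annealing kiln's stuck lid

### The job

The small annealing kiln is switched off, and its load has to be aired through the top without a draught across it. First push the little front door shut until it snaps home on its roller catch; then take the wooden handle on the lid, pull the lid free of its sticking gasket without flinging it up, and hold it about 2 cm open at its front edge. Finish like that, still gripping the handle with the lid held steady and the door shut; leave the things lying round the kiln where they are.

Things in the scene. Friction and masses are not known exactly. Their poses are not given: they have to be found in the camera images.
- kiln: Bench kiln of bare aluminium, fixed, 200 deep (x) x 300 wide (y), lid top 169 high. Origin: centre of its underside on the bench; front faces its -x, y to the left of one facing the front's way in (+x), z up. Front: dark steel door at y -28 to 110, black control panel at y -67 to -129 standing out 16, brass roller catch beside the door's free edge at y -42 to -59 standing out 22, 64 to 86 high.
- punty_door (a joint): Door angle, rad: 0 shut, grows as the free edge swings out; starts at 0.25 to 0.65, stays where left. In the last 0.07 rad a strike on the free edge must pass a sprung roller: resistance at the knob peaks at about 5 N near 0.055 and is gone near 0.03, from where the catch draws the door to 0 and holds it (about 5 N at the knob to reopen). Short of that it stays ajar.
- door_hinge (a point): On the door's vertical hinge axis: kiln frame (-108, 118, 75) mm. Axes turn with the door, equal to the kiln's when shut (opening turns them clockwise from above). Door plate: 78 high (36 to 114 above the bench), 12 thick (6 either side of the axis), from 8 to 146 off the axis along the point's -y; its outer face looks to the point's -x.
- door_knob (a point): Centre of the end face of the door's round wooden knob (30 diameter, 20 long, on a 10 stem): at (-47, -105, 12) mm in door_hinge's axes, 41 out from the door's face, 87 above the bench. Axes turn with the door, -x points out of the knob. A good place to push with closed fingers pointing down.
- kiln_lid (a joint): Lid angle, rad: 0 shut, grows as the front edge rises about the back hinge, 20.8 mm per 0.1 rad. Starts shut and stuck in a fibre-rope gasket: the upward pull needed at the handle jumps to about 16 N in the first 0.01 rad, then falls off and above 0.05 rad is the lid's weight alone (3 to 5 N). Let go, the lid drops back on the gasket, 0.05 rad ajar or less.
- lid_hinge (a point): On the lid's hinge axis at the kiln's back, parallel to the kiln's y: in the kiln's frame (106, 0, 139) mm.
- lid_grip (a point): Centre of the lid's handle: round wooden bar, 16 diameter, along the point's y (the kiln's y), free for 90 between two 10 mm steel posts at y -55 and +55. Lid shut: kiln frame (-66, 0, 212.5) mm, i.e. 172 in front of and 73.5 above the lid's hinge axis, 43.5 above the lid's top. Turns with the lid. Nothing near it above the lid's top; grip it from above, across its thickness, along the kiln's x.
- amber_jar: The kiln's load, not to be handled (fixed): amber glass jar, 57 diameter, 62 high, standing on the kiln's floor (36 above the bench), about 45 left of its middle; seen through the open door. Origin under its centre.
- frit_jar: Bystander: small glass jar of frit with a cream screw lid, 59 diameter, 78 high, left of the kiln. Origin under its centre.
- tweezers: Bystander: grey metal tweezers, 157 long, 18 wide, 10 high, lying flat right of the kiln. Origin under their centre.

How it is judged:
By the outcome, as a careful person would: the job done as asked, in the order asked, and still so for the second after the job is handed in, while the arm keeps its last pose, push and grip.
It also fails if it takes over 54 s, if anything falls off the work surface, if the arm or the gripper's body presses on something with over 40 N, if the wrist force passes 120 N, or if a joint passes its speed limit or range.

### The arm

A 7-joint arm with a two-finger parallel gripper is mounted at the origin on a cart in front of the work surface, level with it; the furniture and walls round the work are solid. World frame = base frame: x ahead of the robot, y to its left, z up, the work surface at z = 0. Lengths are in m, angles in rad, forces in N, time in s.
With the tool pointing down it reaches from about 0.4 to 0.9 m from the base axis. Payload 5.5 kg.
Tool frame: the origin (TCP) lies at the very end of the fingers, on their centre line; the grasp point (between the pads) lies 19 mm behind it; z points along the fingers, y is the direction in which the jaws open and shut (so a half turn about z gives the same grasp; the last joint's range is limited). The gripper opens to 85 mm and grips with 20 to 120 N. Pads are 22 mm wide; open, the fingers measure 114 mm over their backs; the gripper's body (76 mm by 85 mm) begins 54 mm behind the grasp point. The pads swing forward as they close: fully open they stand 13 mm farther back than shut.
Start: joints at [1.516, 0.501, -0.427, 1.55, 0.221, 1.138, -0.21], TCP at [0.203, -0.617, 0.231] pointing down, gripper open.
Joint ranges: [-2.88, 2.88], [-0.31, 2.03], [-1.54, 1.56], [0.2, 2.42], [-1.41, 4.55], [0.19, 2.02], [-2.57, 2.57]. Speed limits (rad/s): [2.57, 2.57, 3.14, 3.14, 3.14, 3.14, 3.14].

### API

Orientations are given as a unit quaternion [w, x, y, z].
In Python, from bench import sense, snapshot, camera_info, close_job gives the robot as it stands.
- The arm moves only by the tool play_rows, never from a script. Its argument "increments" is one flat list of numbers, 5 for each row, row after row: the opening in per cent of the stroke, from 0 (shut) to 100 (fully open), then the shift along the tool's x, y, z in m, then the turn about the tool's z in degrees. In form: [gripper, dx, dy, dz, roll, gripper, dx, dy, dz, roll, ...]. A call has 1 to 12 rows; each row is the pose to reach, as a shift and turn from the pose commanded when the call began, along the tool's axes at that moment; what a row does not reach only later rows make up. A row lasts 1/10 s, in which the tool goes at most 50 mm and 8.59 degrees, less where a joint would pass 70% of its speed; a pose out of reach is approached as far as the arm can. A call with a gripper value outside its range is refused whole. The fingers move at their own pace and stop on an object; "force" is the grip in N (left out, the last holds). Time passes only in rows, so rows that repeat a pose let the fingers close. It gives the time, the measured TCP pose, the force and the opening at its end, in the units of the state.
- sense(): the state, without advancing time (a new reading comes with each control period).
- snapshot(name): name is "side" or "top" or "wrist"; returns the picture (420x560x3 uint8, red, green, blue); there is no depth.
- camera_info(name): a dict with "fov_y" (degrees; the focal length in pixels is half the picture's height over the tangent of half this angle, whatever the lens; pixels are square), "cx", "cy" (the principal point, pixels), "T" (4x4, takes a point from camera to world coordinates). Camera axes: x right, y up, looking along -z (the intrinsics and any distortion apply to the point x, -y, -z); pixel columns grow to the right and rows downward; lengths in m; the calibration is good to about 2 mm. The wrist camera is an equidistant fisheye: a pixel r from the principal point sees the ray r / f radians off the axis. A picture is of the moment at which its call begins: read the wrist's pose just before it. camera_info takes no time and is no camera call; for the wrist camera it gives the pose at the moment of the call.
- close_job(): hands the job in, once; it reports no verdict.
The state is a dict: "clock": time; "joint_pos": joint angles; "joint_vel": joint speeds; "effort": joint torques, N m; "tool_pos": TCP position; "ee_rot": TCP orientation; "contact_force": force on the tool from outside, world axes, zero at the start; "torque": the same for the moment, N m; "finger_gap": finger opening in m.
Only numpy, scipy, OpenCV 4.12 (cv2) and the standard library are available. Lean on these libraries where they do the work, as an engineer would, in place of code of your own. Each camera call takes 0.05 s, during which the arm holds its last target.

## Working session

There is one attempt and no reset: what is moved stays moved. The work goes in short steps, Python scripts to look and compute and a tool call to move; the robot and the scene stay as the last step left them, time stands still between calls to the robot, and variables do not carry over. Pictures are saved under pics/ and viewed, and the job is handed in when it is done.

Besides the shell and the picture viewer there is one more tool, called as name(argument=value, ...), one argument or row to a line, values as JSON. play_rows: Moves the arm, as the interface text tells. Its arguments: {"type":"object","properties":{"increments":{"type":"array"},"force":{"type":"number"}},"required":["increments"]}

```bash
mkdir -p pics; ls; python3 - <<'E'
from bench import *
import cv2
print(sense())
for n in ("side","top","wrist"):
    i=camera_info(n); print(n,i)
    im=snapshot(n); cv2.imwrite(f"pics/{n}0.png",im[:,:,::-1])
E
```

```text
pics
{'clock': 0.0, 'joint_pos': array([ 1.51622617,  0.50184955, -0.42677075,  1.55147958,  0.22084777,
        1.13833187, -0.21026268]), 'joint_vel': array([ 6.65554921e-04, -2.85565567e-06, -4.26749139e-04, -1.07627441e-04,
       -4.74018119e-04, -4.41062364e-04, -1.19340178e-04]), 'effort': array([ 3.06666852e-04, -5.69524205e+01, -5.81618652e+00, -2.80934751e+01,
        1.06677442e-02,  1.19230783e-02,  6.72857716e-07]), 'tool_pos': array([ 0.20279695, -0.61679777,  0.2302442 ]), 'ee_rot': array([-9.88891619e-04,  9.87395875e-01,  1.58266813e-01, -1.56101427e-04]), 'contact_force': array([-0.21388675,  0.24514983,  0.0714312 ]), 'torque': array([-0.02529595,  0.02332582, -0.03552001]), 'finger_gap': 0.08562610792304587}
side {'fov_y': 48.38086586986279, 'cx': 280.255506166318, 'cy': 205.69931780373628, 'T': array([[-0.67376195,  0.46419451, -0.57495069,  0.05772735],
       [-0.73886837, -0.43465556,  0.51492531,  0.60336226],
       [-0.01088002,  0.77174996,  0.63583302,  0.80944634],
       [ 0.        ,  0.        ,  0.        ,  1.        ]])}
top {'fov_y': 50.33806369442549, 'cx': 275.7368238051632, 'cy': 211.86029358247103, 'T': array([[-0.00582921,  0.97952193, -0.20125309,  0.47530551],
       [-0.99997981, -0.00621944, -0.00130676,  0.02104184],
       [-0.00253168,  0.20124141,  0.9795384 ,  1.04220807],
       [ 0.        ,  0.        ,  0.        ,  1.        ]])}
wrist {'fov_y': 65.70646984690485, 'cx': 284.40909537082103, 'cy': 209.33694497203632, 'T': array([[ 0.31390584,  0.90056916,  0.30072965,  0.28055425],
       [-0.94945342,  0.29812929,  0.09827075, -0.59164198],
       [-0.00115671, -0.31637655,  0.94863298,  0.37160076],
       [ 0.        ,  0.        ,  0.        ,  1.        ]])}
```

View pics/side0.png

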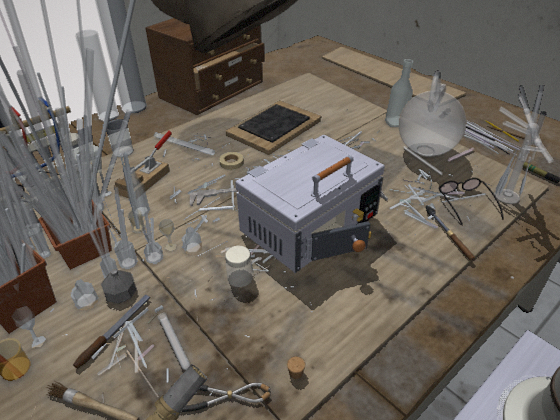

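View pics/top0.png

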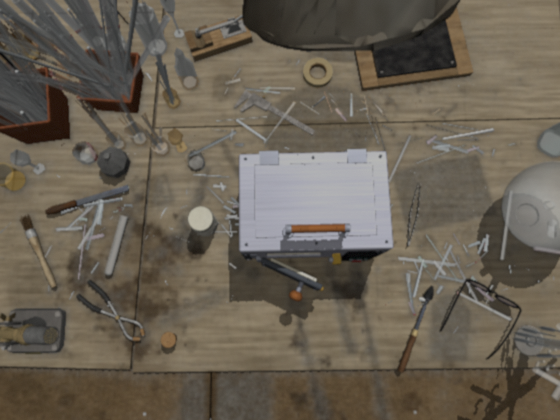

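View pics/wrist0.png

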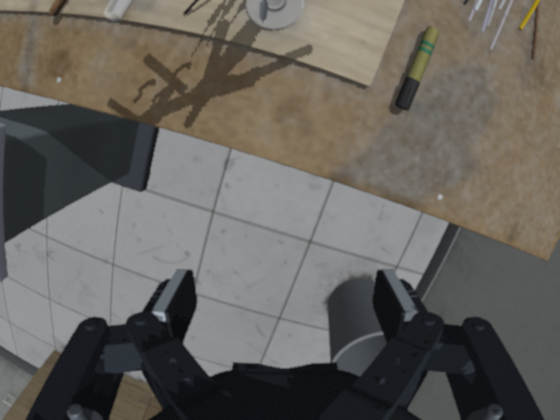

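The side and top views show the kiln, front to the robot and door ajar, with the lid's top corners at about (239,153)–(391,250) in the top picture and the handle at about (318,229). I'll enlarge it.

```bash
python3 - <<'E'
import cv2
a=cv2.imread("pics/top0.png")[135:315,225:405]; cv2.imwrite("pics/topc.png",cv2.resize(a,None,fx=3.3,fy=3.3,interpolation=cv2.INTER_CUBIC))
a=cv2.imread("pics/side0.png")[125:285,215:405]; cv2.imwrite("pics/sidec.png",cv2.resize(a,None,fx=3.6,fy=3.6,interpolation=cv2.INTER_CUBIC))
E
```

```text
(no output)
```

View pics/topc.png

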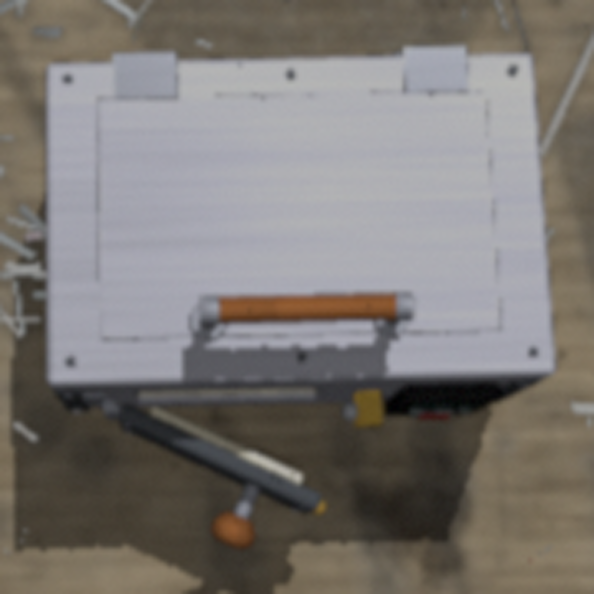

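View pics/sidec.png

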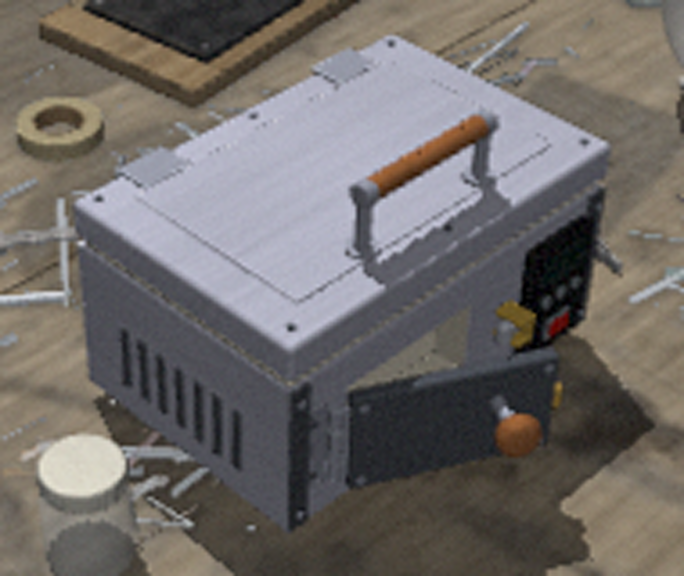

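```bash
cat > h.py <<'E'
import numpy as np
from bench import *
def proj(n,P,info=None):
    i=info or camera_info(n);T=i["T"];c=(np.asarray(P)-T[:3,3])@T[:3,:3]
    x,y,z=c[...,0],-c[...,1],-c[...,2]; f=210/np.tan(np.radians(i["fov_y"]/2))
    return np.stack([i["cx"]+f*x/z,i["cy"]+f*y/z],-1)
def k2w(p,P):
    c,s=np.cos(p[2]),np.sin(p[2]);P=np.atleast_2d(np.asarray(P,float))
    return np.c_[p[0]+c*P[:,0]-s*P[:,1],p[1]+s*P[:,0]+c*P[:,1],P[:,2]]
def door(a,P): # door_hinge axes -> kiln ; opening turns clockwise seen from above
    c,s=np.cos(-a),np.sin(-a);P=np.atleast_2d(np.asarray(P,float))
    return np.c_[-.108+c*P[:,0]-s*P[:,1],.118+s*P[:,0]+c*P[:,1],.075+P[:,2]]
E
cat > fit.py <<'E'
from h import *
from scipy.optimize import least_squares
up=lambda q,o,s:np.array(q)/s+np.array(o)
K=np.array([[.1,.15,.169],[.1,-.15,.169],[-.1,-.15,.169],[-.1,.15,.169],[-.066,.05,.2125],[-.066,-.05,.2125]])
t=up([(48,65),(531,55),(553,371),(49,383),(217,308),(397,306)],(225,135),3.3)
s=up([(78,203),(390,38),(607,150),(290,350),(365,190),(488,122)],(215,125),3.6)
kt=up([(231,533)],(225,135),3.3); ks=up([(519,437)],(215,125),3.6)
kn=[[-.047,-.105,.012]]
def r(p):
    return np.r_[(proj("top",k2w(p,K))-t).ravel(),(proj("side",k2w(p,K))-s).ravel(),
     (proj("top",k2w(p,door(p[3],kn)))-kt).ravel(),(proj("side",k2w(p,door(p[3],kn)))-ks).ravel()]
f=least_squares(r,[.55,0,0,.4],x_scale=[.01,.01,.01,.1],loss="soft_l1");p=f.x
print(p); print(r(p).reshape(-1,2).round(1))
print("knob",k2w(p,door(p[3],kn)),"shut",k2w(p,door(0,kn)),"handle",k2w(p,[[-.066,0,.2125]]))
E
python3 fit.py
```

```text
[ 0.67937071 -0.05463709  0.01092063  0.39136166]
[[-0.4 -1.4]
 [-0.5 -0.8]
 [-0.4  0.5]
 [-0.6 -0.5]
 [-0.3  0.6]
 [-1.7  0.3]
 [-1.2 -1.7]
 [ 0.6 -2.4]
 [ 1.5 -2.7]
 [ 0.5 -1.3]
 [ 1.9 -0.5]
 [-2.   0.5]
 [ 0.4  1.1]
 [ 1.9 -0.6]]
knob [[ 0.48745934 -0.01786362  0.087     ]] shut [[ 0.52423798 -0.04333053  0.087     ]] handle [[ 0.61337464 -0.05535784  0.2125    ]]
```

```bash
cat >> h.py <<'E'
from scipy.spatial.transform import Rotation as Ro
def delta(target,base=None,q=None):
    s=sense();q=s["ee_rot"] if q is None else q
    R=Ro.from_quat(np.r_[q[1:],q[0]]).as_matrix();b=s["tool_pos"] if base is None else base
    return (R.T@(np.asarray(target)-b)).round(4), np.degrees(np.arctan2(R[1,0],R[0,0])).round(2)
def st():
    s=sense();print(s["clock"],"tcp",s["tool_pos"].round(4),"F",s["contact_force"].round(2),"gap",s["finger_gap"].round(4),"q",s["joint_pos"].round(2))
E
python3 - <<'E'
from h import *
for px in [(540,225),(500,385),(515,340),(200,218),(490,300),(350,20)]:
    i=camera_info("top");f=210/np.tan(np.radians(i["fov_y"]/2))
    d=i["T"][:3,:3]@np.array([(px[0]-i["cx"])/f,-(px[1]-i["cy"])/f,-1]);o=i["T"][:3,3]
    print(px,*[(o+d*(z-o[2])/d[2]).round(3) for z in (0,.15)])
print(delta([.22,-.55,.40]),delta([.42,-.02,.40]),delta([.42,-.012,.30]))
st()
E
```

```text
(540, 225) [ 0.654 -0.602  0.   ] [ 0.628 -0.512  0.15 ]
(500, 385) [ 0.297 -0.469  0.   ] [ 0.323 -0.399  0.15 ]
(515, 340) [ 0.392 -0.513  0.   ] [ 0.404 -0.436  0.15 ]
(200, 218) [0.676 0.202 0.   ] [0.647 0.176 0.15 ]
(490, 300) [ 0.481 -0.466  0.   ] [ 0.48  -0.396  0.15 ]
(350, 20) [ 1.199 -0.174  0.   ] [ 1.095 -0.146  0.15 ]
(array([ 0.0372, -0.0585, -0.1694]), np.float64(18.21)) (array([ 0.3928, -0.4995, -0.1687]), np.float64(18.21)) (array([ 0.3953, -0.5069, -0.0687]), np.float64(18.21))Traceback (most recent call last):
  File "<stdin>", line 7, in <module>
  File "h.py", line 19, in st
    s=sense();print(s["clock"],"tcp",s["tool_pos"].round(4),"F",s["contact_force"].round(2),"gap",s["finger_gap"].round(4),"q",s["joint_pos"].round(2))
                                                                                                  ^^^^^^^^^^^^^^^^^^^^^
AttributeError: 'float' object has no attribute 'round'
```

```bash
sed -i 's/s\["finger_gap"\].round(4)/round(s["finger_gap"],4)/' h.py
```

play_rows(
  increments=[0,0,0,-0.045,0,0,0,0,-0.09,0,0,0,0,-0.13,0,0,0,0,-0.17,0,0,0.03,-0.035,-0.17,-8,0,0.06,-0.07,-0.17,-16,0,0.09,-0.105,-0.17,-24,0,0.12,-0.14,-0.17,-32,0,0.15,-0.175,-0.17,-40,0,0.18,-0.21,-0.17,-48],
)

```text
clock: 1.15
tool_pos: [0.3089, -0.3597, 0.401]
ee_rot: [-0.0, 0.836, 0.549, -0.0]
contact_force: [1.0, 0.5, 1.3]
finger_gap: -0.0001
```

```bash
python3 -c "
from h import *
st();print(delta([.42,-.012,.40]))"
```

```text
1.15 tcp [ 0.3089 -0.3597  0.401 ] F [1.01 0.55 1.3 ] gap -0.0001 q [ 1.48  0.05 -0.7   1.72  0.03  1.38  0.37]
(array([ 0.3632, -0.0365,  0.001 ]), np.float64(66.54))
```

play_rows(
  increments=[0,0.045,-0.005,0,-4,0,0.09,-0.009,0,-8,0,0.135,-0.014,0,-12,0,0.18,-0.018,0,-16,0,0.225,-0.023,0,-20,0,0.27,-0.027,0,-24,0,0.315,-0.032,0,-24,0,0.363,-0.0365,0,-24,0,0.363,-0.0365,0.04,-24,0,0.363,-0.0365,0.08,-24],
)

```text
clock: 2.15
tool_pos: [0.4226, -0.0133, 0.3213]
ee_rot: [0.002, 0.705, 0.71, 0.0]
contact_force: [-0.1, -1.9, -0.5]
finger_gap: 0.0001
```

```bash
python3 - <<'E'
from h import *
import cv2
st();print(delta([.445,-.009,.085]))
for n in ("top","wrist"): cv2.imwrite(f"pics/{n}1.png",snapshot(n)[:,:,::-1])
E
```

```text
2.15 tcp [ 0.4226 -0.0133  0.3213] F [-0.1  -1.86 -0.49] gap 0.0001 q [ 1.2  -0.02 -1.2   1.95 -0.01  1.19  0.01]
(array([0.0048, 0.0216, 0.2363]), np.float64(90.41))
```

View pics/wrist1.png

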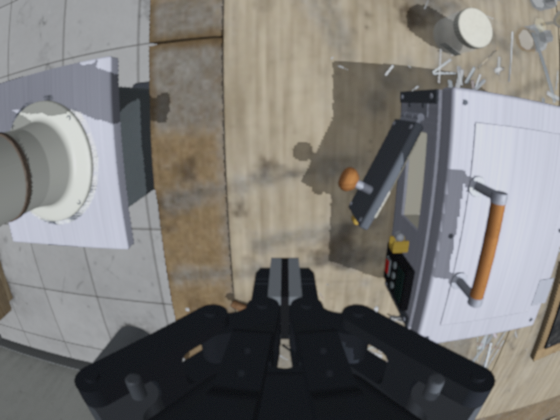

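View pics/top1.png

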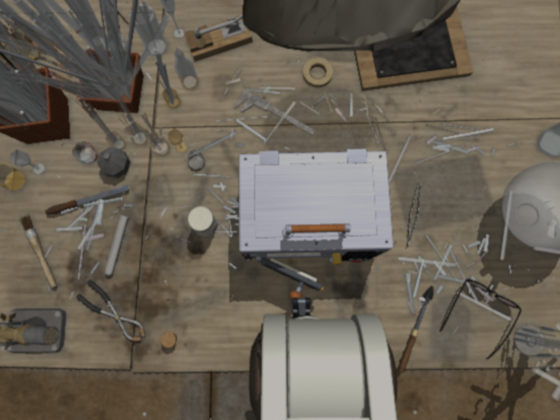

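The wrist view shows the knob at about (348,180) and the handle from (499,202) to (475,302). The top view shows the fingers just short of the knob. I'll cross-check these against the fit using the fisheye rays.

```bash
cat >> h.py <<'E'
def wray(px,z):
    i=camera_info("wrist");f=210/np.tan(np.radians(i["fov_y"]/2))
    v=np.array([px[0]-i["cx"],px[1]-i["cy"]]);r=np.hypot(*v);th=r/f
    d=i["T"][:3,:3]@np.array([np.sin(th)*v[0]/r,-np.sin(th)*v[1]/r,-np.cos(th)]);o=i["T"][:3,3]
    return (o+d*(z-o[2])/d[2]).round(4)
E
python3 - <<'E'
from h import *
print("knob",wray((347,180),.087),"handle ends",wray((499,202),.2125),wray((475,302),.2125))
E
```

```text
knob [ 0.4907 -0.0191  0.087 ] handle ends [ 0.6158 -0.0059  0.2125] [ 0.6171 -0.1149  0.2125]
```

play_rows(
  increments=[0,0.002,0.01,0.05,0,0,0.002,0.015,0.1,0,0,0.002,0.02,0.15,0,0,0.002,0.02,0.2,0,0,0.002,0.02,0.23,0,0,0.002,0.02,0.25,0,0,0.002,0.02,0.25,0,0,0.002,0.02,0.25,0],
)

```text
clock: 3.05
tool_pos: [0.4428, -0.0134, 0.0724]
ee_rot: [0.001, 0.706, 0.708, 0.0]
contact_force: [1.4, 0.9, -0.4]
finger_gap: -0.0002
```

```bash
python3 - <<'E'
from h import *
import cv2
st()
w=snapshot("wrist")[:,:,::-1];cv2.imwrite("pics/wrist2.png",w)
a=snapshot("side")[125:325,215:455,::-1];cv2.imwrite("pics/side2.png",cv2.resize(a,None,fx=3,fy=3))
E
```

```text
3.05 tcp [ 0.4428 -0.0134  0.0724] F [ 1.36  0.93 -0.42] gap -0.0002 q [ 0.74  0.53 -0.92  2.16  0.64  0.74 -0.6 ]
```

View pics/wrist2.png

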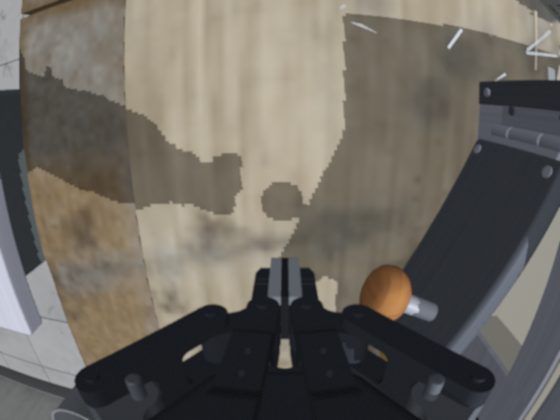

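View pics/side2.png

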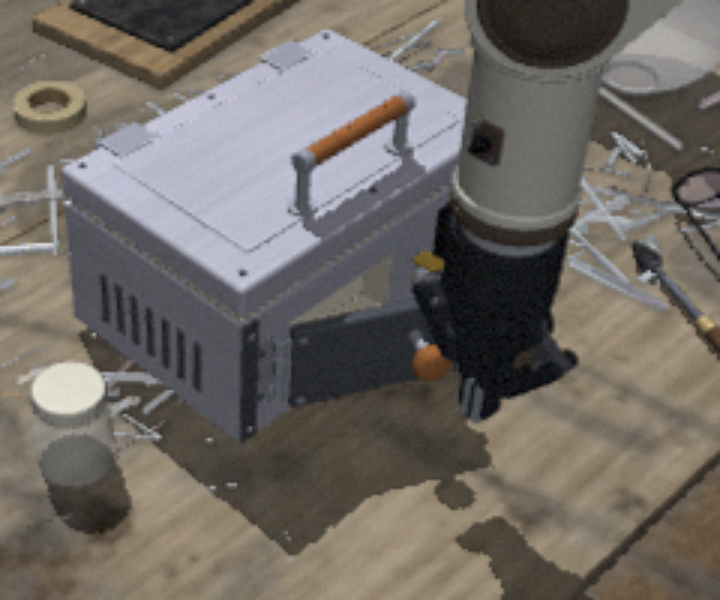

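play_rows(
  increments=[0,-0.005,0.008,-0.004,0,0,-0.007,0.016,-0.004,0,0,-0.009,0.022,-0.004,0,0,-0.012,0.027,-0.004,0,0,-0.015,0.032,-0.004,0,0,-0.018,0.036,-0.004,0,0,-0.021,0.04,-0.004,0,0,-0.024,0.044,-0.004,0,0,-0.025,0.048,-0.004,0,0,-0.025,0.048,-0.004,0],
)

```text
clock: 4.15
tool_pos: [0.4907, -0.0374, 0.0755]
ee_rot: [0.0, 0.706, 0.708, 0.001]
contact_force: [-0.3, 0.1, 0.2]
finger_gap: 0.0
```

```bash
python3 - <<'E'
from h import *
import cv2
st()
a=snapshot("side")[125:325,215:455,::-1];cv2.imwrite("pics/side3.png",cv2.resize(a,None,fx=3,fy=3))
a=snapshot("wrist")[:,:,::-1];cv2.imwrite("pics/wrist3.png",a)
E
```

```text
4.15 tcp [ 0.4907 -0.0374  0.0755] F [-0.27  0.07  0.25] gap 0.0 q [ 0.74  0.59 -0.9   2.05  0.65  0.81 -0.54]
```

View pics/wrist3.png

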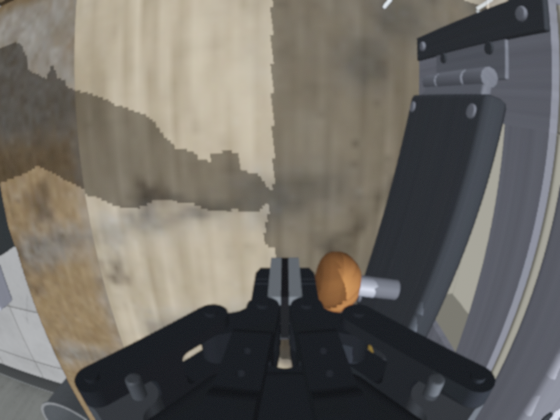

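View pics/side3.png

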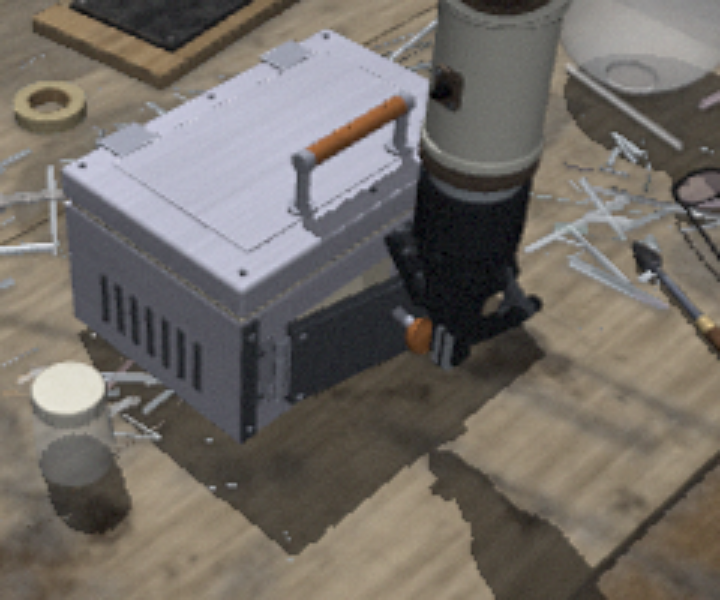

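The fingers are on the knob and the door has moved most of the way. It is still ajar. I'll go on slowly through the roller.

play_rows(
  increments=[0,-0.001,0.003,0,0,0,-0.002,0.006,0,0,0,-0.003,0.009,0,0,0,-0.004,0.012,0,0,0,-0.005,0.014,0,0,0,-0.005,0.016,0,0,0,-0.005,0.016,0,0],
)

```text
clock: 4.95
tool_pos: [0.5049, -0.0429, 0.0751]
ee_rot: [-0.0, 0.706, 0.708, -0.001]
contact_force: [-3.4, -1.6, 1.8]
finger_gap: 0.0001
```

```bash
python3 - <<'E'
from h import *
import cv2
st()
a=snapshot("wrist")[:,:,::-1];cv2.imwrite("pics/wrist4.png",a)
E
```

```text
4.95 tcp [ 0.5049 -0.0429  0.0751] F [-3.38 -1.6   1.8 ] gap 0.0001 q [ 0.74  0.62 -0.89  2.01  0.66  0.83 -0.53]
```

View pics/wrist4.png

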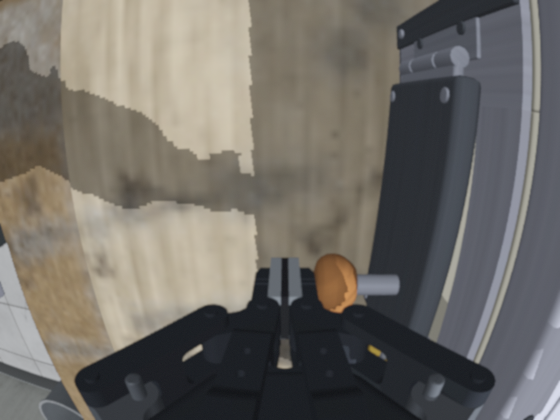

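The force is now about 3.4 N, so the strike is on the roller and the door is still slightly ajar.

play_rows(
  increments=[0,0,0.002,0,0,0,-0.001,0.004,0,0,0,-0.001,0.006,0,0,0,-0.001,0.008,0,0,0,-0.001,0.008,0,0,0,-0.001,0.008,0,0],
)

```text
clock: 5.6
tool_pos: [0.5116, -0.0438, 0.0749]
ee_rot: [-0.001, 0.706, 0.708, -0.002]
contact_force: [-7.9, -1.9, 4.6]
finger_gap: -0.0
```

```bash
python3 - <<'E'
from h import *
import cv2
st()
a=snapshot("wrist")[:,:,::-1];cv2.imwrite("pics/wrist5.png",a)
E
```

```text
5.6 tcp [ 0.5116 -0.0438  0.0749] F [-7.86 -1.95  4.64] gap -0.0 q [ 0.73  0.63 -0.88  1.99  0.66  0.84 -0.52]
```

View pics/wrist5.png

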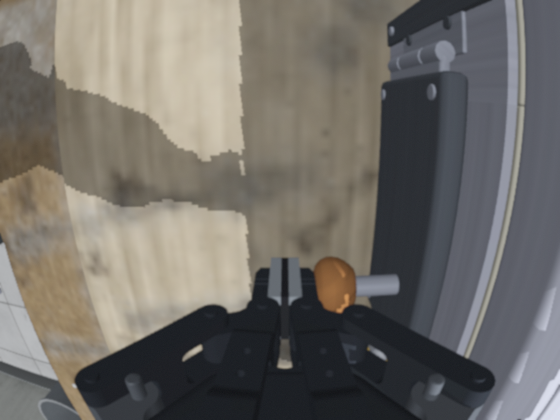

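play_rows(
  increments=[0,0,0.002,0,0,0,0,0.004,0,0,0,0,0.006,0,0,0,0,0.006,0,0,0,0,0.006,0,0],
)

```text
clock: 6.15
tool_pos: [0.5119, -0.0438, 0.0741]
ee_rot: [-0.004, 0.706, 0.709, -0.006]
contact_force: [-21.4, -2.2, 18.0]
finger_gap: -0.0001
```

```bash
python3 - <<'E'
from h import *
st()
E
```

```text
6.15 tcp [ 0.5119 -0.0438  0.0741] F [-21.44  -2.18  18.01] gap -0.0001 q [ 0.72  0.63 -0.88  1.98  0.66  0.85 -0.52]
```

Solid stop at TCP x = 0.512, which matches the predicted shut position. I'll back off straight and check.

play_rows(
  increments=[0,0,-0.004,0,0,0,0,-0.01,0,0,0,0,-0.03,0,0,0,0,-0.06,0,0,0,0,-0.09,0,0,0,0,-0.1,-0.04,0,0,0,-0.1,-0.09,0,0,0,-0.1,-0.13,0,0,0,-0.1,-0.18,0,50,0,-0.1,-0.2,0,50,0,-0.1,-0.2,0],
)

```text
clock: 7.25
tool_pos: [0.4231, -0.0439, 0.2785]
ee_rot: [0.004, 0.706, 0.708, 0.001]
contact_force: [0.5, -0.9, -0.2]
finger_gap: 0.0283
```

```bash
python3 - <<'E'
from h import *
import cv2
st()
cv2.imwrite("pics/wrist6.png",snapshot("wrist")[:,:,::-1])
a=snapshot("side")[125:285,215:405,::-1];cv2.imwrite("pics/side6.png",cv2.resize(a,None,fx=3.6,fy=3.6,interpolation=cv2.INTER_CUBIC))
E
```

```text
7.25 tcp [ 0.4231 -0.0439  0.2785] F [ 0.5  -0.85 -0.17] gap 0.0283 q [ 1.31  0.11 -1.32  2.01  0.12  1.1  -0.06]
```

View pics/wrist6.png

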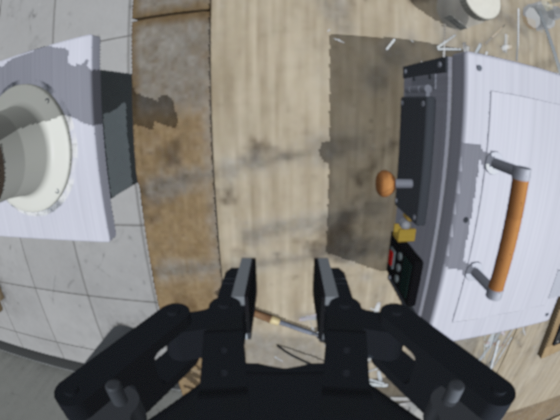

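View pics/side6.png

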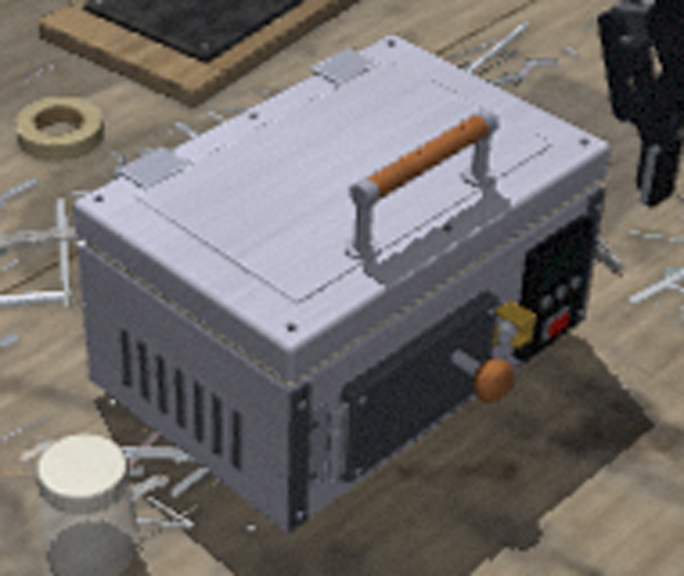

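The door looks shut: knob at (495,380) in the side crop and (385,183) in the wrist view. I'll check the knob against its shut position and re-measure the handle, with post ends at (521,174) and (495,296) in the wrist view.

```bash
python3 - <<'E'
from h import *
p=[.681,-.0565,.011]
for a in (0,.05,.1): 
    k=k2w(p,door(a,[[-.047,-.105,.012]])); print(a,k.round(4),(proj("side",k)-[215,125])*3.6)
print(wray((384,183),.087),wray((521,174),.2125),wray((495,296),.2125))
print(delta([.616,-.058,.30]),sense()["ee_rot"])
E
```

```text
0 [[ 0.5259 -0.0452  0.087 ]] [[506.81158268 382.9209335 ]]
0.05 [[ 0.5207 -0.0428  0.087 ]] [[510.64452461 388.81722323]]
0.1 [[ 0.5156 -0.0401  0.087 ]] [[514.08277925 394.85113396]]
[ 0.5283 -0.043   0.087 ] [ 0.6053 -0.0014  0.2125] [ 0.6094 -0.1122  0.2125]
(array([-0.0144,  0.1958, -0.0242]), np.float64(90.18)) [1.38117705e-03 7.06014584e-01 7.08195947e-01 2.19087700e-05]
```

play_rows(
  increments=[80,-0.007,0.04,-0.022,0,80,-0.014,0.08,-0.022,0,80,-0.014,0.12,-0.022,0,80,-0.014,0.16,-0.022,0,80,-0.014,0.191,-0.022,-0.4,80,-0.014,0.191,-0.022,-0.4,80,-0.014,0.191,-0.022,-0.4,80,-0.014,0.191,-0.022,-0.4],
)

```text
clock: 8.15
tool_pos: [0.6094, -0.0563, 0.296]
ee_rot: [-0.001, 0.703, 0.711, -0.001]
contact_force: [0.0, 0.5, 0.2]
finger_gap: 0.0685
```

```bash
python3 - <<'E'
from h import *
import cv2
st();print(sense()["ee_rot"],delta([.614,-.058,.30]))
cv2.imwrite("pics/wrist7.png",snapshot("wrist")[:,:,::-1])
cv2.imwrite("pics/side7.png",snapshot("side")[:,:,::-1])
E
```

```text
8.15 tcp [ 0.6094 -0.0563  0.296 ] F [0.02 0.51 0.24] gap 0.0685 q [ 0.79  0.56 -1.08  1.56  0.51  1.33 -0.34]
[-0.0008859   0.70278581  0.71140056 -0.0007512 ] (array([-0.0017,  0.0045, -0.004 ]), np.float64(90.7))
```

View pics/wrist7.png

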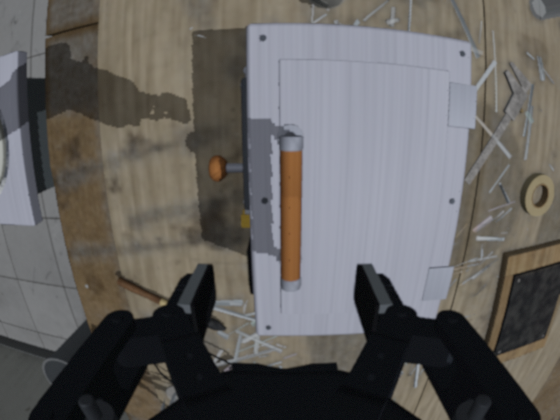

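View pics/side7.png

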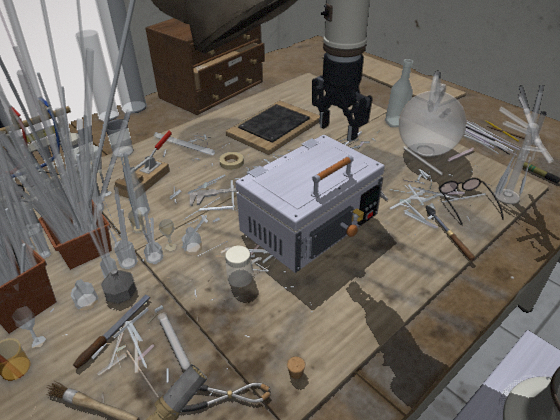

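In the wrist view the handle runs from (292,138) to (291,290), and its bar centre is (291,214).

```bash
python3 - <<'E'
from h import *
st()
print(wray((292,138),.2125),wray((291,290),.2125),wray((291,214),.2125),wray((218,168),.087))
E
```

```text
8.25 tcp [ 0.6097 -0.0572  0.297 ] F [ 0.09 -0.26 -0.38] gap 0.0681 q [ 0.79  0.56 -1.08  1.56  0.51  1.33 -0.34]
[0.6146 0.0009 0.2125] [ 0.6163 -0.1207  0.2125] [ 0.6149 -0.0548  0.2125] [ 0.5359 -0.0457  0.087 ]
```

play_rows(
  increments=[80,0,0.003,0.03,0,80,0,0.005,0.06,0,80,0,0.005,0.085,0,80,0,0.005,0.103,0,80,0,0.005,0.103,0,80,0,0.005,0.103,0],
)

```text
clock: 8.85
tool_pos: [0.6158, -0.0572, 0.1951]
ee_rot: [0.0, 0.703, 0.711, 0.0]
contact_force: [-0.3, 0.3, 0.6]
finger_gap: 0.0681
```

```bash
python3 - <<'E'
from h import *
import cv2
st()
cv2.imwrite("pics/wrist8.png",snapshot("wrist")[:,:,::-1])
a=snapshot("side")[65:245,225:415,::-1];cv2.imwrite("pics/side8.png",cv2.resize(a,None,fx=3.3,fy=3.3,interpolation=cv2.INTER_CUBIC))
E
```

```text
8.85 tcp [ 0.6158 -0.0572  0.1951] F [-0.34  0.27  0.62] gap 0.0681 q [ 0.75  0.66 -1.01  1.66  0.6   1.17 -0.41]
```

View pics/wrist8.png

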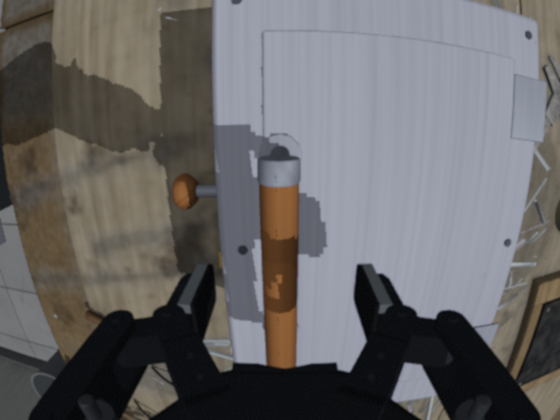

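View pics/side8.png

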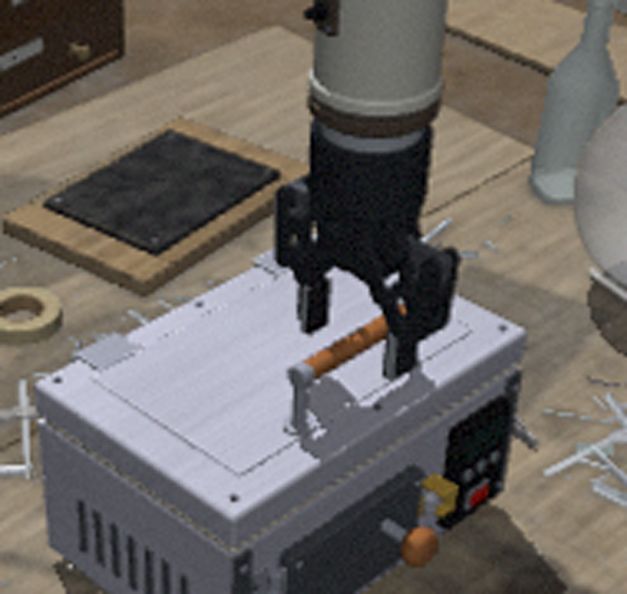

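The fingers straddle the bar about evenly and clear of both posts. I'll close on it.

play_rows(
  increments=[40,0,-0.001,0,0,20,0,-0.001,0,0,0,0,-0.001,0,0,0,0,-0.001,0,0,0,0,-0.001,0,0,0,0,-0.001,0,0,0,0,-0.001,0,0,0,0,-0.001,0,0],
  force=70,
)

```text
clock: 9.75
tool_pos: [0.6138, -0.0571, 0.1948]
ee_rot: [-0.0, 0.703, 0.711, -0.001]
contact_force: [-4.9, -1.6, 5.3]
finger_gap: 0.0139
```

```bash
python3 - <<'E'
from h import *
import cv2
st();print(sense()["torque"].round(2))
cv2.imwrite("pics/wrist9.png",snapshot("wrist")[:,:,::-1])
E
```

```text
9.75 tcp [ 0.6138 -0.0571  0.1948] F [-4.86 -1.59  5.27] gap 0.0139 q [ 0.75  0.66 -1.01  1.66  0.6   1.17 -0.41]
[-0.14  1.04  0.01]
```

View pics/wrist9.png

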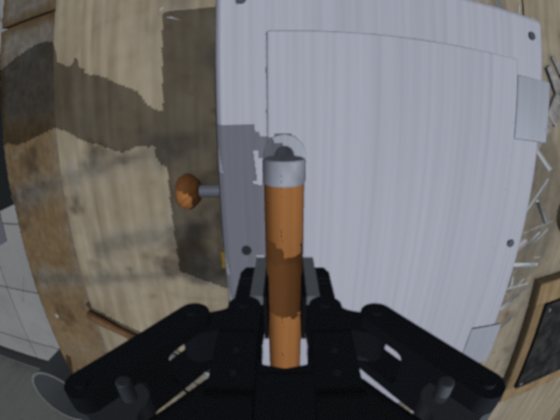

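The bar is gripped between the pads, and the gap of 14 mm on the 16 mm bar suggests slight pad compression. Now a slow pull-up.

play_rows(
  increments=[0,0,0,-0.001,0,0,0,0,-0.002,0,0,0,0,-0.003,0,0,0,0,-0.004,0,0,0,0.0005,-0.005,0,0,0,0.0005,-0.006,0,0,0,0.0005,-0.0065,0,0,0,0.001,-0.007,0,0,0,0.001,-0.007,0],
)

```text
clock: 10.7
tool_pos: [0.6168, -0.0571, 0.2019]
ee_rot: [0.001, 0.703, 0.711, 0.001]
contact_force: [5.6, 0.5, -9.9]
finger_gap: 0.0136
```

```bash
python3 -c "
from h import *
st();print(sense()['torque'].round(2))"
```

```text
10.7 tcp [ 0.6168 -0.0571  0.2019] F [ 5.57  0.54 -9.94] gap 0.0136 q [ 0.75  0.66 -1.01  1.65  0.6   1.18 -0.4 ]
[ 0.11 -0.49  0.03]
```

play_rows(
  increments=[0,0,0.001,-0.0005,0,0,0,0.0015,-0.001,0,0,0,0.002,-0.0015,0,0,0,0.0025,-0.002,0,0,0,0.003,-0.0025,0,0,0,0.0035,-0.003,0,0,0,0.004,-0.0035,0,0,0,0.0045,-0.004,0,0,0,0.0045,-0.004,0,0,0,0.0045,-0.004,0],
)

```text
clock: 11.7
tool_pos: [0.6182, -0.0571, 0.2048]
ee_rot: [-0.001, 0.703, 0.711, -0.002]
contact_force: [-6.8, -0.6, -4.0]
finger_gap: 0.0138
```

```bash
python3 - <<'E'
from h import *
import cv2
st();print(sense()['torque'].round(2))
cv2.imwrite("pics/wrist10.png",snapshot("wrist")[:,:,::-1])
a=snapshot("side")[105:285,215:405,::-1];cv2.imwrite("pics/side10.png",cv2.resize(a,None,fx=3.3,fy=3.3,interpolation=cv2.INTER_CUBIC))
st()
E
```

```text
11.7 tcp [ 0.6182 -0.0571  0.2048] F [-6.83 -0.6  -4.  ] gap 0.0138 q [ 0.74  0.66 -1.01  1.64  0.59  1.19 -0.4 ]
[0.02 2.09 0.02]
11.8 tcp [ 0.6182 -0.0571  0.2048] F [-7.09  0.35 -3.96] gap 0.0138 q [ 0.74  0.66 -1.01  1.64  0.59  1.19 -0.4 ]
```

View pics/side10.png

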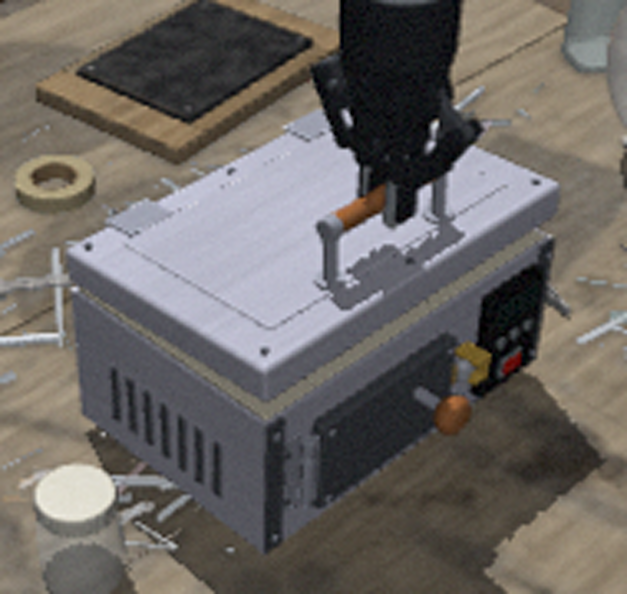

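The lid is free: a light gap shows all along its front edge and the door is still shut. The handle has risen 10 mm, about 0.059 rad. Raising slowly to about 0.096 rad.

play_rows(
  increments=[0,0,0,-0.0005,0,0,0,0,-0.001,0,0,0,0,-0.0015,0,0,0,0,-0.002,0,0,0,0,-0.0025,0,0,0,0.0005,-0.003,0,0,0,0.001,-0.0035,0,0,0,0.001,-0.004,0,0,0,0.001,-0.0045,0,0,0,0.001,-0.005,0,0,0,0.001,-0.0055,0,0,0,0.001,-0.006,0],
)

```text
clock: 13.0
tool_pos: [0.6219, -0.057, 0.2122]
ee_rot: [0.001, 0.703, 0.711, 0.001]
contact_force: [-3.5, 0.3, -3.3]
finger_gap: 0.0137
```

play_rows(
  increments=[0,0,0,0,0,0,0,0,0,0],
)

```text
clock: 13.2
tool_pos: [0.6217, -0.057, 0.2119]
ee_rot: [0.001, 0.703, 0.711, 0.0]
contact_force: [-4.9, -0.6, -2.0]
finger_gap: 0.0133
```

```bash
python3 - <<'E'
from h import *
import cv2
st();print(sense()['torque'].round(2))
cv2.imwrite("pics/wrist11.png",snapshot("wrist")[:,:,::-1])
im=snapshot("side");cv2.imwrite("pics/side11f.png",im[:,:,::-1])
a=im[105:285,215:405,::-1];cv2.imwrite("pics/side11.png",cv2.resize(a,None,fx=3.3,fy=3.3,interpolation=cv2.INTER_CUBIC))
st()
E
```

```text
13.2 tcp [ 0.6217 -0.057   0.2119] F [-4.94 -0.57 -2.02] gap 0.0133 q [ 0.74  0.65 -1.02  1.63  0.59  1.2  -0.39]
[0.   1.18 0.06]
13.3 tcp [ 0.6216 -0.057   0.2117] F [-4.56 -0.05 -1.85] gap 0.0141 q [ 0.74  0.65 -1.02  1.63  0.59  1.2  -0.39]
```

View pics/side11.png

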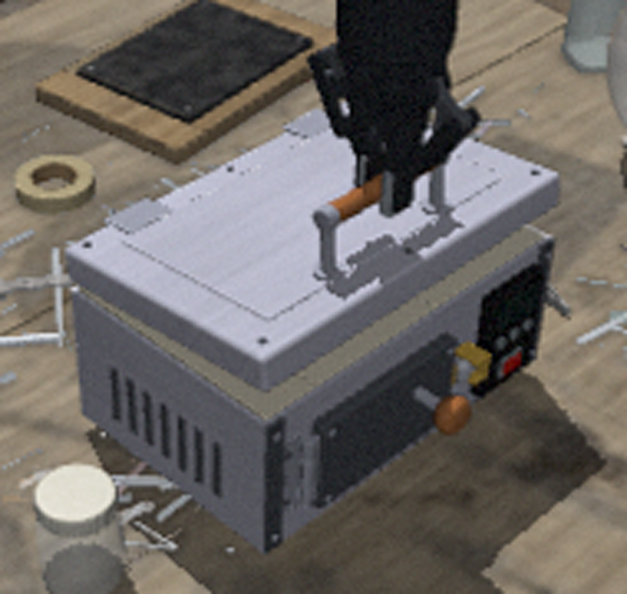

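View pics/wrist11.png

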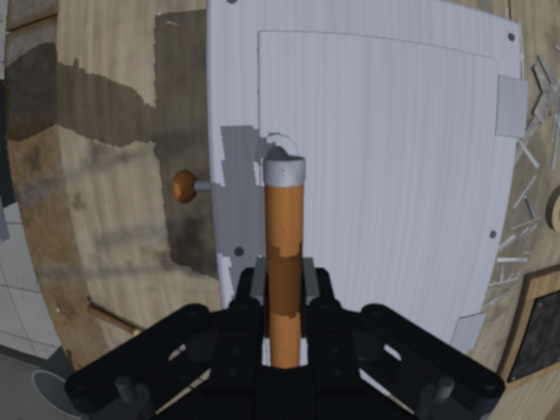

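```bash
python3 - <<'E'
from h import *
p=[.680,-.056,.011]
def lid(t,P):
    x,z=P[0]-.106,P[2]-.139;return [.106+x*np.cos(t)+z*np.sin(t),P[1],.139+z*np.cos(t)-x*np.sin(t)]
for t in (0,.06,.08,.09,.1,.11,.12): print(t,[(proj("side",k2w(p,[lid(t,P)]))-proj("side",k2w(p,[P]))).round(2) for P in ([-.088,.138,.169],[-.088,-.138,.169])])
print(np.array([262,341])/3.3+[215,105]-np.array([291,327])/3.6-[215,125], np.array([535,172])/3.3+[215,105]-np.array([585,142])/3.6-[215,125])
st()
E
python3 - <<'E'
import cv2
a=cv2.imread("pics/side0.png")[125:285,215:405];b=cv2.imread("pics/side11f.png")[125:285,215:405]
import numpy as np
for x0,y0 in((60,70),(150,20)):pass
c=np.hstack([a[75:110,65:100],b[75:110,65:100],a[25:60,145:180],b[25:60,145:180]])
cv2.imwrite("pics/cmp.png",cv2.resize(c,None,fx=5.6,fy=5.6,interpolation=cv2.INTER_NEAREST))
E
```

```text
0 [array([[0., 0.]]), array([[0., 0.]])]
0.06 [array([[-0.66, -4.69]]), array([[-0.13, -4.37]])]
0.08 [array([[-0.93, -6.29]]), array([[-0.22, -5.85]])]
0.09 [array([[-1.08, -7.1 ]]), array([[-0.28, -6.6 ]])]
0.1 [array([[-1.23, -7.91]]), array([[-0.35, -7.35]])]
0.11 [array([[-1.39, -8.72]]), array([[-0.42, -8.1 ]])]
0.12 [array([[-1.56, -9.54]]), array([[-0.5 , -8.85]])]
[-1.43939394 -7.5       ] [-0.37878788 -7.32323232]
13.3 tcp [ 0.6216 -0.057   0.2117] F [-4.56 -0.05 -1.85] gap 0.0141 q [ 0.74  0.65 -1.02  1.63  0.59  1.2  -0.39]
```

View pics/cmp.png

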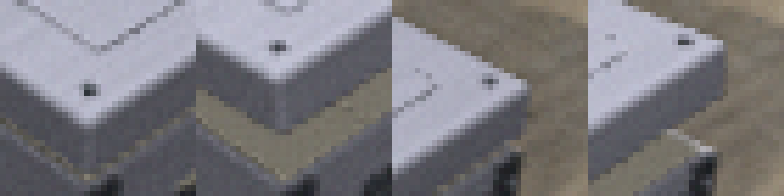

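The left-front screw moved up 7.7 px and the right-front one 7.0 px. That gives about 0.096 rad, or 20 mm at the front edge. I'll hold for a second to confirm it is steady.

play_rows(
  increments=[0,0,0,0,0,0,0,0,0,0,0,0,0,0,0,0,0,0,0,0,0,0,0,0,0,0,0,0,0,0,0,0,0,0,0,0,0,0,0,0,0,0,0,0,0,0,0,0,0,0],
)

```text
clock: 14.3
tool_pos: [0.6214, -0.057, 0.2114]
ee_rot: [0.0, 0.703, 0.711, 0.0]
contact_force: [-2.9, 0.1, -3.5]
finger_gap: 0.0137
```

```bash
python3 - <<'E'
from h import *
import cv2
st()
a=snapshot("side")[:,:,::-1];cv2.imwrite("pics/side12.png",a)
t=snapshot("top")[:,:,::-1];cv2.imwrite("pics/top12.png",t)
b=cv2.imread("pics/side11f.png");print(np.abs(a.astype(int)-b)[125:285,215:405].mean())
st()
E
```

```text
14.3 tcp [ 0.6214 -0.057   0.2114] F [-2.86  0.12 -3.45] gap 0.0137 q [ 0.74  0.65 -1.02  1.63  0.59  1.2  -0.39]
3.0104276315789473
14.4 tcp [ 0.6213 -0.057   0.2113] F [-2.84  0.47 -3.38] gap 0.014 q [ 0.74  0.65 -1.02  1.63  0.59  1.2  -0.39]
```

View pics/side12.png

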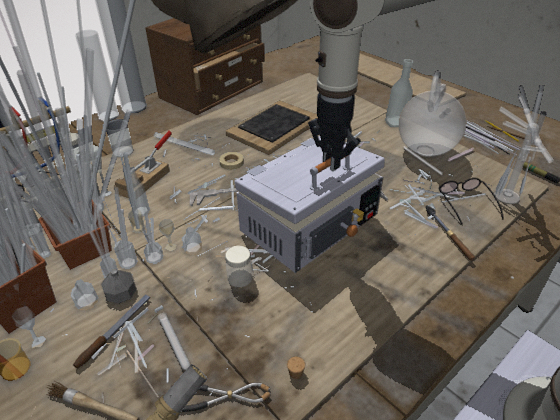

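View pics/top12.png

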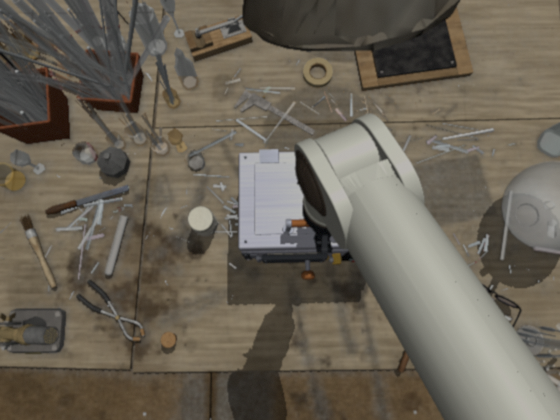

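```bash
python3 -c "
from bench import *
print(close_job())"
```

```text
the job is handed in; nothing more can be done
None
```

I pushed the door shut, pulled the lid free, and handed the job in with the handle still gripped and the lid about 2 cm open at its front edge. It took 14.4 s of the 54 s.

- **Door:** I pushed the knob with closed fingers past the roller until it met a solid stop at 0.512 m, within about 3 mm of the shut position I had predicted. The push peaked at about 21 N forward and 18 N upward at the end. The door stayed shut after I backed off and through every later picture.
- **Lid:** I pulled it up slowly, and it came free gradually, without a jump in the readings between steps. The movement of its front screws in the side picture gives about 0.096 rad, or 20 mm at the front edge. The arm's own travel gives 0.096 to 0.10 rad.
- **Steadiness:** over the last second or so of holding, the tool settled by about 0.5 mm and the handle load stayed at about 3.5 N.
- **Other objects:** the frit jar stands where it was. The arm hides the tweezers in the last top view. It came nowhere near them, but I couldn't confirm that from the final pictures.
- **Disagreements:** before I moved in close, my measurements of the handle and knob differed by up to about 10 mm from picture to picture. The grip reads 14 mm on the 16 mm bar, probably because the pads compress.

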